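Bring the filter standard into the photometer's beam

ROBOT

A 6-joint arm with a two-finger parallel gripper is mounted at the origin on the work surface. World frame = base frame: x ahead of the robot, y to its left, z up, the work surface at z = 0. Lengths are in m, angles in rad, forces in N, time in s.
With the tool pointing down it reaches from about 0.275 to 1 m from the base axis. Payload 8.4 kg.
Tool frame: the origin (TCP) lies at the very end of the fingers, on their centre line; the grasp point (between the pads) lies 19 mm behind it; z points along the fingers, y is the direction in which the jaws open and shut (so a half turn about z gives the same grasp; the last joint's range is limited). The gripper opens to 85 mm and grips with 20 to 120 N. Pads are 22 mm wide; open, the fingers measure 114 mm over their backs; the gripper's body (76 mm by 85 mm) begins 54 mm behind the grasp point. The pads swing forward as they close: fully open they stand 13 mm farther back than shut.
Start: joints at [1.166, 0.353, 1.633, -0, 1.155, -0.002], TCP at [0.245, 0.575, 0.231] pointing down, gripper open.
Joint ranges: [-2.63, 2.63], [-0.92, 2.1], [0.06, 2.66], [-1.3, 4.44], [0, 2.69], [-3.02, 3.02]. Speed limits (rad/s): [2.22, 2.22, 2.79, 3.14, 3.14, 3.14].

INTERFACE

Orientations are given as a rotation vector (axis times angle).
In Python, from bench import state, capture, camera_model, finish_job, look_for, outline_of gives the robot as it stands.
- The arm moves only by the tool jog_arm, never from a script. Its argument "motion" is a list of rows, each a list of 7 numbers: the gripper command: -1 is shut, 1 is fully open, values between are in proportion, then the shift along the tool's x, y, z in m, then the turn, a rotation vector about the tool's x, y, z in degrees. A call has 1 to 10 rows; each row is the pose to reach, as a shift and turn from the pose measured when the call began, along the tool's axes at that moment; what a row does not reach only later rows make up. A row lasts 1/10 s, in which the tool goes at most 50 mm and 8.59 degrees, less where a joint would pass 70% of its speed; a pose out of reach is approached as far as the arm can. A call with a gripper value outside its range is refused whole. The fingers move at their own pace and stop on an object; "force" is the grip in N (left out, the last holds). Time passes only in rows, so rows that repeat a pose let the fingers close. It gives the time, the measured TCP pose, the force and the opening at its end, in the units of the state.
- state(): the state, without advancing time (a new reading comes with each control period).
- capture(name): name is "scene" or "top" or "wrist"; returns the picture (400x640x3 uint8, red, green, blue); there is no depth.
- camera_model(name): a dict with "camera_matrix" (3x3 intrinsics, pixels), "rvec" (rotation vector, rad) and "tvec" (3), from world to camera coordinates, as OpenCV has them. Camera axes: x right, y down, z forward; pixel columns grow to the right and rows downward; lengths in m; the calibration is good to about 2 mm. A picture is of the moment at which its call begins: read the wrist's pose just before it. camera_model takes no time and is no camera call; for the wrist camera it gives the pose at the moment of the call.
- finish_job(): hands the job in, once; it reports no verdict.
Trained networks look in the newest picture that a camera, given by its name, has taken for a name from the list of things; names that differ only in an ending like _2 or _b are one class to them, and where a whole thing is asked for, a point or a joint stands for the part that bears it (a point fixed in the world has none). Each returns a list of dicts, best first, with "p" (0 to 1); they miss things now and then, are a little off and sometimes report something else, mostly with a low value. They report only what shows in the picture. A call takes as long as a camera call.
- look_for(query, camera): "point" ([x, y, z] in m, in world coordinates, good to about 4 mm: the middle of the surface that is visible of it).
- outline_of(query, camera): "region" (400x640 bool, what is visible of it).
The state is a dict: "t": time; "joint_pos": joint angles; "qvel": joint speeds; "joint_efforts": joint torques, N m; "position": TCP position; "orientation": TCP orientation; "ft_force": force on the tool from outside, world axes, zero at the start; "torque": the same for the moment, N m; "finger_gap": finger opening in m.
Only numpy, scipy, OpenCV 4.12 (cv2) and the standard library are available. Lean on these libraries where they do the work, as an engineer would, in place of code of your own. Each camera call takes 0.05 s, during which the arm holds its last target.

TASK

Check the photometer with its glass filter standard: take the standard from the rack with a light grip, no more than 40 N at each finger, set it gently upright and fully down in the third cell of the carriage, counted from the knob, with its windows facing the light ports in the two sides of the bay, and let it go. Then take the knob and draw the carriage out until you feel the third cell click into the beam, without running past that click. Finish while still holding the knob at that click, at rest, for the reading; leave everything else where it is.

Things in the scene. Friction and masses are not known exactly. Their poses are not given: they have to be found in the camera images.
- standard_mid (a point): Centre of the filter standard: a loose bare-aluminium bar standing upright, 12.5 x 12.5 mm and 60 mm tall (30 mm above and below this point), 24 to 39 g. z is up. The upper 24 mm are a solid grip head; below it a dark glass window 7 mm wide runs right through along the bar's y axis (the faces +y and -y show glass). It starts in an end well of the rack, its upper 40 mm standing out.
- dark_block_mid (a point): Centre of the dark block, a solid bare-aluminium bar 12.5 x 12.5 mm, 38 mm tall, without windows. It stands in the other end well of the rack and is to be left alone.
- rack: Grey rack fixed on the bench, 150 x 60 mm and 45 mm tall (foot 158 x 68 mm), origin under its centre, long side along its x. Three square wells 20 mm deep (floor 25 mm above the bench) at x = -45, 0 and +45 mm; the middle one is empty; 1.5 mm of play on each side.
- photometer: White bench instrument, fixed; origin on the bench straight below point beam, x from its front (robot side) to its back. Front face at x = -92 mm; flat deck 110 mm above the bench back to x = +135 mm, then a housing 175 mm high; sides at y = -105 and +300 mm; a key panel 20 mm above the deck at y +90 to +280 mm.
- beam (a point): Point where the light beam crosses the photometer's sample bay, 81 mm above the bench; y is the beam's direction, from one round light port to the other. The bay is open above, from x = -78 to +80 mm and y = -65 to +65 mm of this point; its rim is the deck, 110 mm above the bench.
- cell_3 (a point): Centre of the floor of the third cell of the four-cell carriage, counted from the knob; moves with the carriage. Its x and y axes are those of point beam. Cells are square, open above, 15.5 x 15.5 mm with chamfered mouths, 20 mm deep, 20 mm apart along x; floor 66 mm and carriage top 86 mm above the bench. A seated standard has its centre 30 mm above this point.
- knob_grip (a point): Centre of the black round knob on the carriage's draw rod, in front of the instrument: 18 mm in diameter, 24 mm long along x, 73 mm above the bench, free all round. The steel rod behind it is 8 mm thick. It moves with the carriage: 125 mm in front of (towards -x) the beam with the carriage fully in, 165 mm at the third click.
- carriage (a joint): How far the carriage is drawn out towards the robot (along -x of point beam), m: 0 fully in, 0.060 fully out. A spring ball clicks into notches at 0, 0.020, 0.040 and 0.060, which put cells 1 to 4 in the beam (cell 3 at 0.040). Sliding takes 1 to 2 N; within 3.5 mm of a notch the ball draws towards it; leaving one takes about 7 N. It starts between 0.002 and 0.032.
- standard: The filter standard as a body; origin at the centre of its underside, 30 mm below point standard_mid.
- tip_box: Bystander: blue pipette-tip box with a tan lid, 85 x 122 mm, 88 mm tall, origin under its centre; loose.
- bottle: Bystander: amber bottle 72 mm in diameter, about 135 mm tall, origin under its centre; loose.

How it is judged:
On the way:
1. the standard stands fully down in the third cell, windows towards the ports, and is let go, before the third click (horizontal distance between standard_mid and cell_3 below 0.004 m and z of standard_mid in the frame of cell_3 between 0.0275 and 0.0325 m and angle between standard_mid's own z axis and vertical below 0.17 rad and angle between the y axis of standard_mid and the y axis of cell_3, either way round below 0.35 rad and contact force between the fingers and standard below 0.1 N and value of joint carriage below 0.036 m), for 0.2 s.
At the end, for the whole second after the job is handed in: Standard down in cell 3 (within 4 mm, upright, windows within 20 deg of the beam), untouched by the fingers; carriage at the third click (40 mm, within 2 mm) and at rest; the fingers hold the knob with more than 4 N (horizontal distance between standard_mid and cell_3 below 0.004 m and z of standard_mid in the frame of cell_3 between 0.0275 and 0.0325 m and angle between standard_mid's own z axis and vertical below 0.17 rad and angle between the y axis of standard_mid and the y axis of cell_3, either way round below 0.35 rad and contact force between the fingers and standard below 0.1 N and value of joint carriage between 0.038 and 0.042 m and velocity of joint carriage between -0.004 and 0.004 m/s and contact force between the fingers and knob above 4 N); the arm keeps its last pose, push and grip.
It fails at once if the standard is squeezed with more than 45 N at each finger (90 N in all) (contact force between the fingers and standard above 90 N).
It fails at once if the carriage is drawn more than 7 mm past the third click (value of joint carriage above 0.047 m).
It fails at once if the standard is let go more than 10 mm above its seat and drops into the carriage (contact force between the fingers and standard below 0.1 N and horizontal distance between standard_mid and cell_3 below 0.03 m and z of standard_mid in the frame of cell_3 above 0.04 m).
It fails at once if the dark block is disturbed (distance of dark_block_mid from where it was at the start of the episode above 0.012 m).
It fails at once if the tip box or the bottle is pushed away (distance of any of tip_box, bottle from where it was at the start of the episode above 0.03 m).
It also fails if it takes over 72 s, if anything falls off the work surface, if the arm or the gripper's body presses on something with over 40 N, if the wrist force passes 120 N, or if a joint passes its speed limit or range.

## Working session

There is one attempt and no reset: what is moved stays moved. The work goes in short steps, Python scripts to look and compute and a tool call to move; the robot and the scene stay as the last step left them, time stands still between calls to the robot, and variables do not carry over. Pictures are saved under pics/ and viewed, and the job is handed in when it is done.

Besides the shell and the picture viewer there is one more tool, called after "Request:" as name([rows], argument=value, ...), one row to a line, values as JSON. jog_arm: Moves the arm, as the interface text tells. Its arguments: {"type":"object","properties":{"motion":{"type":"array","items":{"type":"array","items":{"type":"number"}}},"force":{"type":"number"}},"required":["motion"]}

```bash
ls; mkdir -p pics; python3 - <<'E'
from bench import *
import cv2
s=state(); print(s)
for n in ("scene","top","wrist"):
    im=capture(n); cv2.imwrite(f"pics/{n}0.png",im[:,:,::-1])
    for q in ("standard_mid","dark_block_mid","rack","photometer","knob_grip","cell_3","tip_box","bottle"):
        r=look_for(q,n)
        print(n,q,[(x["p"],[round(v,3) for v in x["point"]]) for x in r[:2]])
print(state()["t"])
E
```

```text
pics
{'t': 0.0, 'joint_pos': array([ 1.16560017e+00,  3.53650869e-01,  1.63415003e+00, -1.08724834e-05,
        1.15518641e+00, -2.42101243e-03]), 'qvel': array([ 0.00097962, -0.00068679, -0.00045103,  0.00107557, -0.00113027,
        0.00038197]), 'joint_efforts': array([-1.37446295e-04, -6.05249763e+01, -3.42074847e+01, -1.01812143e-04,
        9.42165032e-03,  4.08831710e-06]), 'position': array([0.2448086 , 0.57453676, 0.23055318]), 'orientation': array([-6.28348374e-01, -3.07783459e+00,  2.14835038e-03]), 'ft_force': array([ 0.3059198 ,  0.77342653, -0.2799321 ]), 'torque': array([ 0.02601393,  0.02199806, -0.01736478]), 'finger_gap': 0.08574674368715582}
scene standard_mid [(0.43, [0.538, -0.241, 0.071])]
scene dark_block_mid [(0.41, [0.451, -0.249, 0.055])]
scene rack [(0.68, [0.516, -0.251, 0.046])]
scene photometer [(0.57, [0.797, 0.068, 0.116])]
scene knob_grip [(0.56, [0.645, 0.013, 0.084])]
scene cell_3 [(0.78, [0.645, 0.01, 0.084])]
scene tip_box [(0.88, [0.4, 0.34, 0.067])]
scene bottle [(0.57, [0.646, -0.359, 0.09])]
top standard_mid [(0.39, [0.529, -0.234, 0.081])]
top dark_block_mid []
top rack [(0.85, [0.483, -0.232, 0.045])]
top photometer [(0.83, [0.717, 0.116, 0.107])]
top knob_grip [(0.74, [0.633, 0.019, 0.082]), (0.26, [0.53, -0.23, 0.08])]
top cell_3 [(0.76, [0.637, 0.014, 0.081])]
top tip_box [(0.8, [0.363, 0.356, 0.088]), (0.18, [0.718, 0.111, 0.11])]
top bottle [(0.82, [0.618, -0.336, 0.092])]
wrist standard_mid []
wrist dark_block_mid []
wrist rack []
wrist photometer []
wrist knob_grip []
wrist cell_3 []
wrist tip_box [(0.59, [0.358, 0.417, 0.058])]
wrist bottle []
1.35
```

View pics/scene0.png

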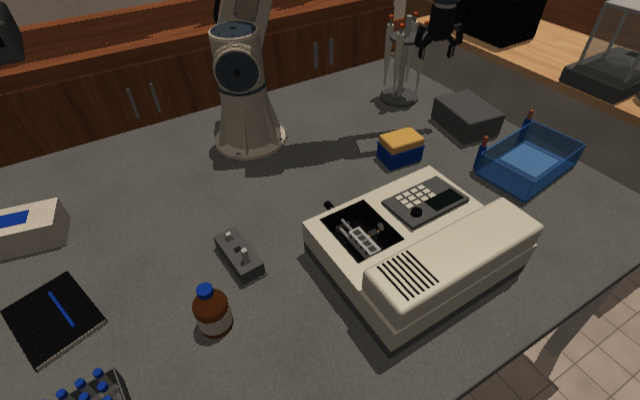

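View pics/top0.png

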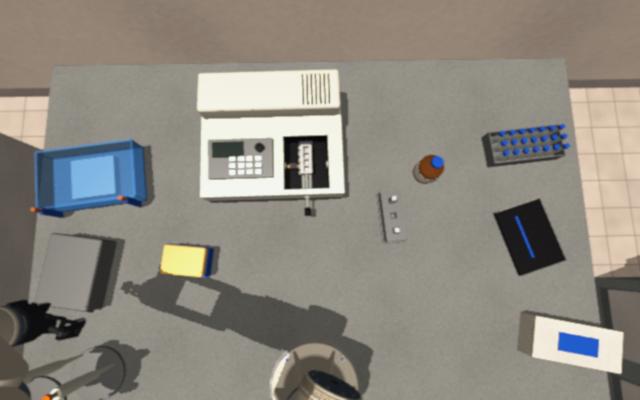

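View pics/wrist0.png

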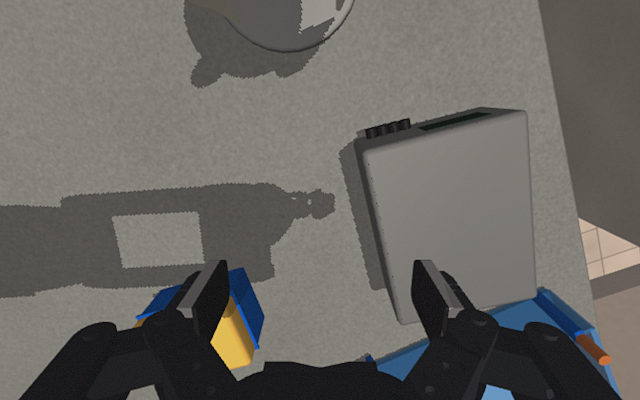

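```bash
cat > h.py <<'E'
import numpy as np, cv2
from bench import *
from scipy.spatial.transform import Rotation as Ro
def cam(n):
    c=camera_model(n); return np.array(c["camera_matrix"]),np.array(c["rvec"],float).ravel(),np.array(c["tvec"],float).ravel()
def ray(c,uv,z):
    K,r,t=c; R=Ro.from_rotvec(r).as_matrix(); o=-R.T@t
    d=R.T@np.linalg.solve(K,[uv[0],uv[1],1]); return o+d*(z-o[2])/d[2]
def proj(c,P):
    K,r,t=c; return cv2.projectPoints(np.array(P,float).reshape(-1,3),r,t,K,None)[0].reshape(-1,2)
def go(pos,yaw=None,down=True,R=None):
    """tool shift+turn for target TCP; yaw = world angle of tool y axis (mod pi), tool z down"""
    s=state(); R0=Ro.from_rotvec(s["orientation"]); 
    sh=R0.inv().apply(np.array(pos)-s["position"])
    if R is None:
        best=None
        for y in (yaw,yaw+np.pi):
            ya=np.array([np.cos(y),np.sin(y),0]); za=np.array([0,0,-1.]); xa=np.cross(ya,za)
            q=R0.inv()*Ro.from_matrix(np.stack([xa,ya,za],1))
            if best is None or q.magnitude()<best.magnitude(): best=q
    else: best=R0.inv()*R
    rv=best.as_rotvec(degrees=True)
    print("t",s["t"],"shift",sh.round(4),"turn",rv.round(2),"rows",max(np.linalg.norm(sh)/.05,np.linalg.norm(rv)/8.59).round(1))
def save(n,name,crop=None,k=1):
    im=capture(n); im0=im
    if crop: x0,y0,x1,y1=crop; im=im[y0:y1,x0:x1]
    cv2.imwrite(f"pics/{name}.png",cv2.resize(im,None,fx=k,fy=k,interpolation=cv2.INTER_CUBIC)[:,:,::-1]); return im0
E
python3 - <<'E'
import cv2
a=cv2.imread("pics/top0.png"); b=cv2.imread("pics/scene0.png")
cv2.imwrite("pics/t1.png",cv2.resize(a[120:250,270:430],None,fx=5,fy=5,interpolation=cv2.INTER_CUBIC)[:600])
cv2.imwrite("pics/s1.png",cv2.resize(b[170:300,200:400],None,fx=4,fy=4,interpolation=cv2.INTER_CUBIC))
from h import *
for n in("top","scene"): print(n,cam(n))
c=cam("top")
for uv,z in (((394,198),.085),((396.5,230),.063),((308,211),.082),((308,213),.073)): print(uv,ray(c,uv,z).round(4))
E
```

```text
top (array([[369.20582188,   0.        , 313.80422252],
       [  0.        , 369.20582188, 201.47736339],
       [  0.        ,   0.        ,   1.        ]]), array([ 2.12437668, -2.15994557,  0.17036443]), array([0.00129216, 0.53053702, 1.06549639]))
scene (array([[395.97700082,   0.        , 319.59174138],
       [  0.        , 395.97700082, 203.07194927],
       [  0.        ,   0.        ,   1.        ]]), array([ 2.07883234,  1.16893829, -0.5272373 ]), array([-0.24157517, -0.22436623,  1.39105643]))
(394, 198) [ 0.53   -0.2387  0.085 ]
(396.5, 230) [ 0.4393 -0.2462  0.063 ]
(308, 211) [0.4967 0.0098 0.082 ]
(308, 213) [0.492 0.01  0.073]
```

View pics/t1.png

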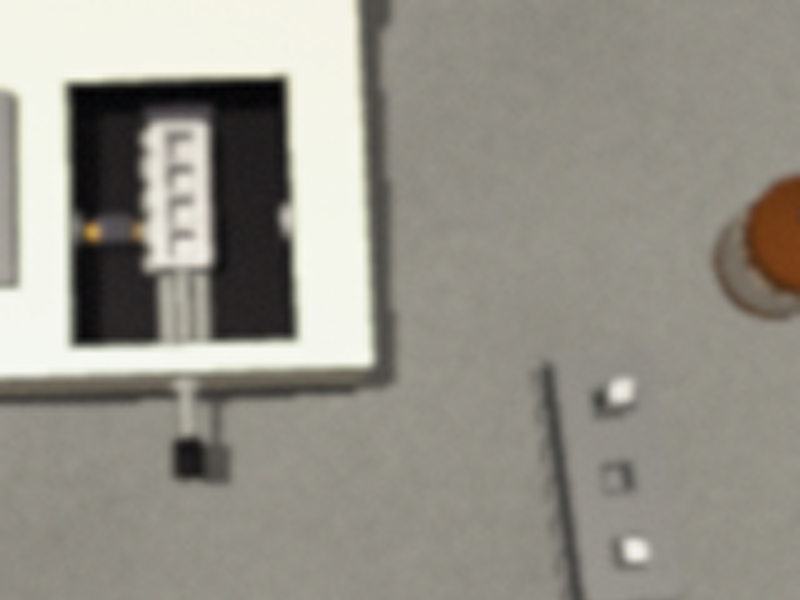

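View pics/s1.png

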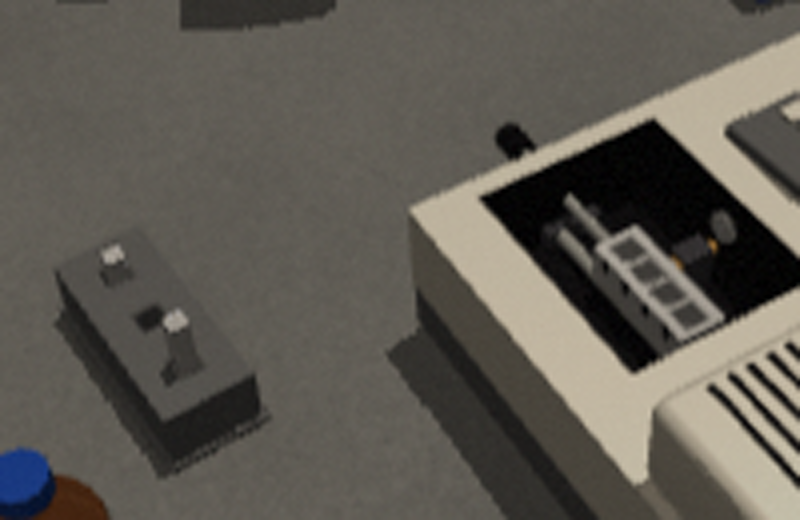

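```bash
python3 - <<'E'
from h import *
s=state(); R0=Ro.from_rotvec(s["orientation"])
K,r,t=cam("wrist"); R=Ro.from_rotvec(r).as_matrix(); o=-R.T@t
print("cam in tool",R0.inv().apply(o-s["position"]).round(4)); print("cam axes in tool (cols)\n",(R0.inv().as_matrix()@R.T).round(3)); print(K)
c=cam("top")
# instrument edges at deck z .11: crop/5 + offset
f=lambda u,v:(270+u/5,120+v/5)
for p in ((0,380),(375,367),(360,0),(70,88),(287,78),(297,338),(73,345)): print(p,ray(c,f(*p),.110).round(4))
print("carriage top",[ray(c,f(*p),.086).round(4) for p in ((150,120),(210,120),(213,268),(150,270))])
print("knob",[ray(c,f(*p),.082).round(4) for p in ((188,437),(188,478))], ray(c,f(283,222),.081))
go([0.50,-0.235,0.33],np.pi/2)
go([0.50,-0.235,0.33],0)
E
```

```text
cam in tool [ 7.970e-02  1.000e-04 -1.424e-01]
cam axes in tool (cols)
 [[ 0.002 -0.95  -0.313]
 [ 1.     0.001  0.002]
 [-0.001 -0.313  0.95 ]]
[[318.13036519   0.         319.8760265 ]
 [  0.         318.13036519 199.07584891]
 [  0.           0.           1.        ]]
(0, 380) [0.5374 0.1158 0.11  ]
(375, 367) [ 0.5413 -0.0955  0.11  ]
(360, 0) [ 0.7584 -0.0933  0.11  ]
(70, 88) [0.7078 0.0757 0.11  ]
(287, 78) [ 0.7118 -0.0497  0.11  ]
(297, 338) [ 0.5587 -0.0519  0.11  ]
(73, 345) [0.5567 0.0747 0.11  ]
carriage top [array([0.6956, 0.0305, 0.086 ]), array([ 0.695 , -0.0049,  0.086 ]), array([ 0.6056, -0.0052,  0.086 ]), array([0.605 , 0.0315, 0.086 ])]
knob [array([0.5072, 0.0108, 0.082 ]), array([0.4834, 0.0112, 0.082 ])] [ 0.63378707 -0.04672432  0.081     ]
t 1.35 shift [-0.5521 -0.6452 -0.0987] turn [ -0.    -0.   -23.08] rows 17.1
t 1.35 shift [-0.5521 -0.6452 -0.0987] turn [-0.   -0.   66.92] rows 17.1
```

```bash
python3 - <<'E'
from h import *
go([0.48,-0.235,0.20],np.pi/2)
E
```

```text
t 1.35 shift [-0.5337 -0.653   0.0313] turn [ -0.    -0.   -23.08] rows 16.9
```

Request:
jog_arm([
  [0, -0.534, -0.653, 0.031, 0, 0, -23.1],
  [0, -0.534, -0.653, 0.031, 0, 0, -23.1],
  [0, -0.534, -0.653, 0.031, 0, 0, -23.1],
  [0, -0.534, -0.653, 0.031, 0, 0, -23.1],
  [0, -0.534, -0.653, 0.031, 0, 0, -23.1],
  [0, -0.534, -0.653, 0.031, 0, 0, -23.1],
  [0, -0.534, -0.653, 0.031, 0, 0, -23.1],
  [0, -0.534, -0.653, 0.031, 0, 0, -23.1],
  [0, -0.534, -0.653, 0.031, 0, 0, -23.1],
  [0, -0.534, -0.653, 0.031, 0, 0, -23.1],
], force=25)

```text
t: 2.35
position: [0.3847, 0.0933, 0.2133]
orientation: [-0.001, 3.14, 0.001]
ft_force: [1.5, -0.7, -0.2]
finger_gap: 0.0428
```

```bash
python3 - <<'E'
from h import *
go([0.48,-0.235,0.20],np.pi/2)
E
```

```text
t 2.35 shift [-0.095  -0.3284  0.0133] turn [0.02 0.08 0.04] rows 6.8
```

Request:
jog_arm([
  [0, -0.095, -0.328, 0.013, 0, 0, 0],
  [0, -0.095, -0.328, 0.013, 0, 0, 0],
  [0, -0.095, -0.328, 0.013, 0, 0, 0],
  [0, -0.095, -0.328, 0.013, 0, 0, 0],
  [0, -0.095, -0.328, 0.013, 0, 0, 0],
  [0, -0.095, -0.328, 0.013, 0, 0, 0],
  [0, -0.095, -0.328, 0.013, 0, 0, 0],
  [0, -0.095, -0.328, 0.013, 0, 0, 0],
  [0, -0.095, -0.328, 0.013, 0, 0, 0],
])

```text
t: 3.25
position: [0.4797, -0.2353, 0.1999]
orientation: [0.002, 3.141, 0.001]
ft_force: [-0.5, 0.6, -0.7]
finger_gap: 0.0428
```

```bash
python3 - <<'E'
from h import *
print(state()["position"],state()["qvel"].round(3))
im=save("wrist","w1")
for q in ("standard_mid","dark_block_mid","rack"):
        r=look_for(q,"wrist")
        print(q,[(x["p"],[round(v,4) for v in x["point"]]) for x in r[:2]])
np.save("w1.npy",im)
E
```

```text
[ 0.4796603  -0.23527255  0.1999323 ] [ 0.033 -0.022  0.029  0.003  0.004  0.007]
standard_mid [(0.91, [0.5284, -0.2399, 0.0772])]
dark_block_mid [(0.57, [0.4444, -0.2476, 0.0651])]
rack [(0.8, [0.4761, -0.241, 0.0448])]
```

View pics/w1.png

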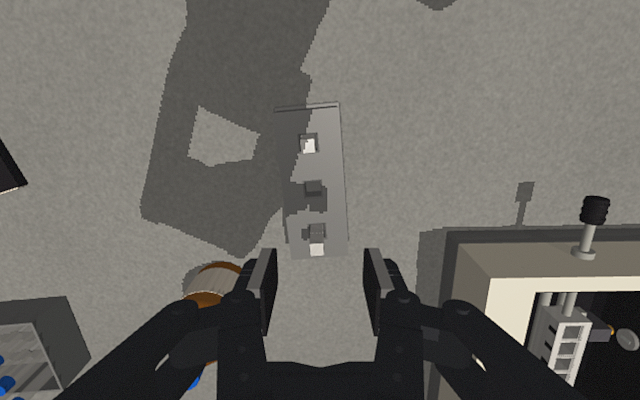

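```bash
python3 - <<'E'
from h import *
im=np.load("w1.npy")[90:270,250:380]
cv2.imwrite("pics/w1z.png",cv2.resize(im,None,fx=3.3,fy=3.3,interpolation=cv2.INTER_CUBIC)[:,:,::-1])
im=np.load("w1.npy")[215:265,290:345]
im=np.clip(im.astype(float)*1.5,0,255).astype(np.uint8)
cv2.imwrite("pics/w1y.png",cv2.resize(im,None,fx=10,fy=10,interpolation=cv2.INTER_CUBIC)[:,:,::-1])
E
```

```text
(no output)
```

View pics/w1z.png

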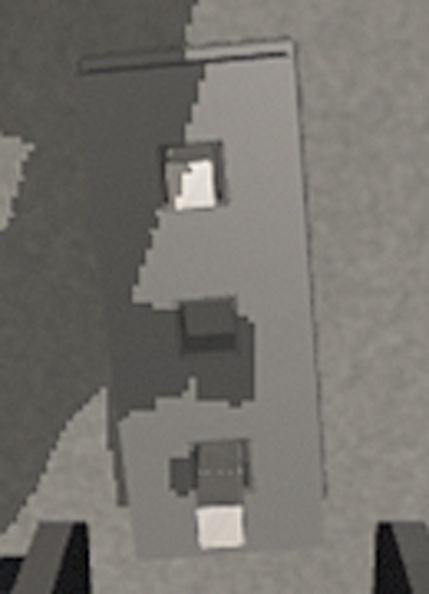

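View pics/w1y.png

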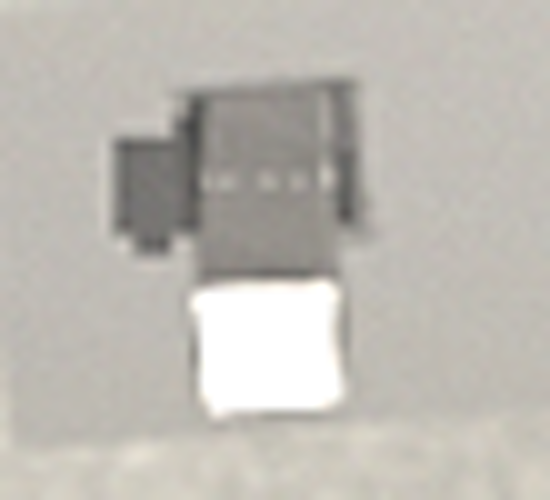

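```bash
python3 - <<'E'
from h import *
im=np.load("w1.npy")
print(im[222:246,308:328].mean(2).astype(int))
K,r,t=cam("scene"); print("scene cam",-Ro.from_rotvec(r).as_matrix().T@t)
b=cv2.imread("pics/scene0.png")[235:275,225:270]
cv2.imwrite("pics/s2.png",cv2.resize(np.clip(b*1.6,0,255).astype(np.uint8),None,fx=13,fy=13,interpolation=cv2.INTER_NEAREST))
E
```

```text
[[126 128 130 128 129 127 125 125 125 120 119 123 120 119 118 116 115 119
  126 126]
 [120 118 116 116 115 109 109 110 106 103 103 100 100  95  90  84  86 101
  120 127]
 [101  86  87  91  92  92  92  94  92  94  94  90  92  96  99  79  87 106
  123 130]
 [100  62  74  96 100  98  99  99  99  96  98  96  95  96 107  87  85 105
  125 129]
 [ 88  58  78  96  99  98  98  98 100  99  96  96  94  96 108  88  84 101
  122 129]
 [ 62  49  80  95  94  95  96  95  97 100  98  98  94  94 110  90  81  96
  121 129]
 [ 65  52  82  99  94  93  96  95  95  96  97  97  98  95 106  91  83  97
  120 129]
 [ 68  54  82  98  93  92  96  94  93  94  92  93  94  95  97  85  84  94
  120 129]
 [ 68  59  83  96  96  92  94  94  94  96  95  92  90  91  98  82  71  85
  120 130]
 [ 69  62  86  95  92  94  95  92  93  94  93  91  90  91 110  86  68  86
  118 128]
 [ 70  65  99 100 106 102  95  96 108 101  95 104  99  92 126 101  69  87
  116 128]
 [ 70  60 105 105 114 106  96  97 111 107  94 109 104  94 117  94  67  84
  114 127]
 [ 72  60  86  98  95  96  96  96  94  93  94  96  95  96 100  83  64  84
  106 
[... 288 characters left out ...]
8  97  97  97  98  96  96  95  99 102 109 105
  108 115]
 [128 105  94  94  94  96  95  98  98  95  97  96  97  96  98 105 114 117
  117 122]
 [124 106  93  93  94  93  91  94  94  95  94  95  97  96  98 107 123 130
  127 127]
 [126 110  93  90  93  91  91  91  89  89  91  90  93  90  95 102 122 127
  125 124]
 [124 108  86  85  84  85  85  82  78  79  78  80  78  92 100  95 117 125
  127 123]
 [121 113 110 124 134 141 148 148 148 153 152 148 150 161 166 133 118 125
  125 127]
 [119 147 174 189 195 203 208 204 206 212 210 204 207 212 214 161 118 124
  126 124]
 [120 165 206 210 210 208 203 201 200 202 199 199 202 206 212 151 111 124
  123 125]]
scene cam [ 1.13377034 -0.38190722  0.78259085]
```

View pics/s2.png

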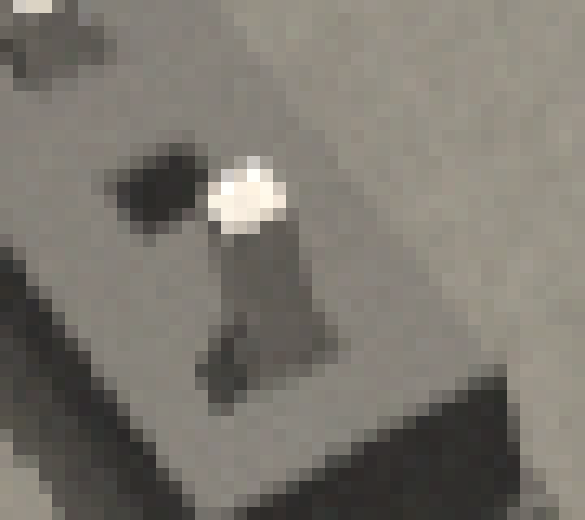

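Request:
jog_arm([
  [0, 0, 0.04, 0.01, 0, 0, 0],
  [0, 0, 0.08, 0.02, 0, 0, 0],
  [0, 0, 0.11, 0.03, 0, 0, 0],
  [0, 0, 0.11, 0.03, 0, 0, 0],
])

```text
t: 3.85
position: [0.478, -0.1194, 0.1695]
orientation: [0.009, -3.14, -0.003]
ft_force: [0.6, -0.3, -0.2]
finger_gap: 0.0424
```

```bash
python3 - <<'E'
from h import *
print(state()["position"],state()["qvel"].round(3))
c=cam("wrist")
im=save("wrist","w2"); np.save("w2.npy",im)
u=proj(c,[.53,-.238,.065])[0].astype(int); print(u)
z=im[max(0,u[1]-40):u[1]+40,max(0,u[0]-40):u[0]+40]
cv2.imwrite("pics/w2y.png",cv2.resize(z,None,fx=7,fy=7,interpolation=cv2.INTER_CUBIC)[:,:,::-1])
for q in ("standard_mid","dark_block_mid","rack"):
        r=look_for(q,"wrist")
        print(q,[(x["p"],[round(v,4) for v in x["point"]]) for x in r[:2]])
E
```

```text
[ 0.47796847 -0.11938915  0.16953199] [-0.051  0.    -0.046 -0.026  0.017 -0.061]
[181 253]
standard_mid [(0.8, [0.5273, -0.2357, 0.0707])]
dark_block_mid [(0.6, [0.445, -0.2407, 0.0655])]
rack [(0.66, [0.4748, -0.2269, 0.0418])]
```

View pics/w2.png

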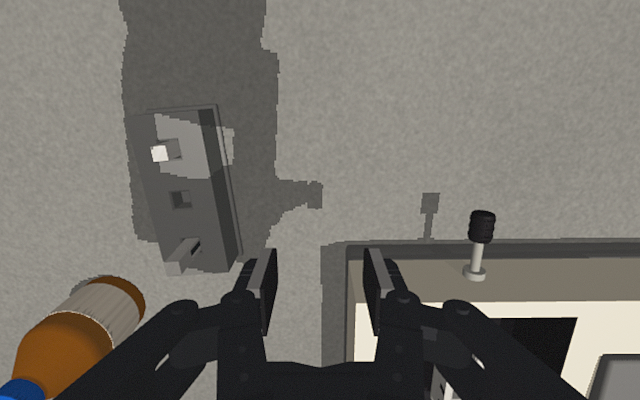

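View pics/w2y.png

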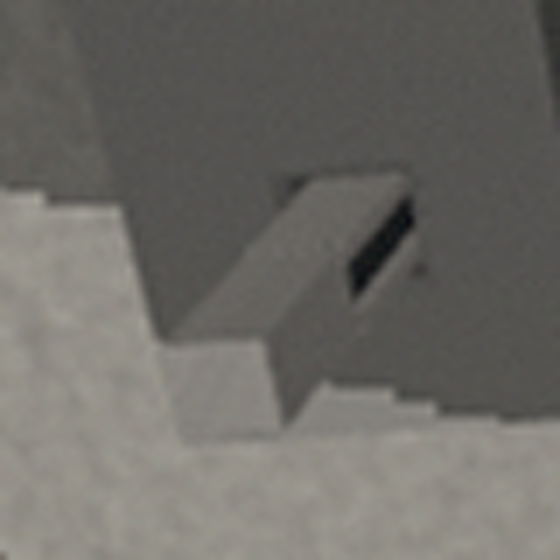

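```bash
python3 - <<'E'
from h import *
# pose at w1 ; rebuild wrist model from pose
s=state();R0=Ro.from_rotvec(s["orientation"]);K,r,t=cam("wrist");R=Ro.from_rotvec(r);o=-R.inv().apply(t)
oc=R0.inv().apply(o-s["position"]);Rc=R0.inv()*R.inv()
def model(pos,ori):
    A=Ro.from_rotvec(ori);Rw=A*Rc;oo=np.array(pos)+A.apply(oc);Ri=Rw.inv();return K,Ri.as_rotvec(),-Ri.apply(oo)
c1=model([.47966,-.23527,.19993],[.002,3.141,.001])
f=lambda p:(290+p[0]/10-.45,215+p[1]/10-.45)
q=[ray(c1,f(p),.085) for p in((193,285),(335,283),(343,405),(208,415))]
q=np.array(q);print(q.round(4),q.mean(0).round(4))
print("yaw x-edges",[np.degrees(np.arctan2(*(b-a)[[1,0]])).round(1) for a,b in((q[0],q[3]),(q[1],q[2]))],"y-edges",[np.degrees(np.arctan2(-(b-a)[0],(b-a)[1])).round(1) for a,b in((q[0],q[1]),(q[3],q[2]))])
g=lambda p:(250+p[0]/3.3-.35,90+p[1]/3.3-.35)
a=ray(c1,g((298,65)),.045);b=ray(c1,g((326,495)),.045);print("rack edge",a,b,np.degrees(np.arctan2(*(b-a)[[1,0]])))
e=[ray(c1,g(p),.063) for p in((178,163),(212,160),(214,205),(180,209))];d=np.mean(e,0);print("dark",d.round(4))
v=q.mean(0)-d;print("dark->std yaw",np.degrees(np.arctan2(v[1],v[0])),np.linalg.norm(v[:2]))
w=[ray(c1,g(p),.045) for p in((180,298),(236,296),(238,350),(180,350))];w=np.mean(w,0);print("well mid",w.round(4))
c2=cam("wrist");u=proj(c2,[q.mean(0)]);print(u)
z=lambda p:(141+p[0]/7-.43,213+p[1]/7-.43)
q2=np.array([ray(c2,z(p),.085) for p in((165,340),(265,338),(285,428),(185,440))]);print(q2.round(4),q2.mean(0).round(4))
E
```

```text
[[ 0.5262 -0.2447  0.085 ]
 [ 0.526  -0.232   0.085 ]
 [ 0.5382 -0.2313  0.085 ]
 [ 0.5392 -0.2435  0.085 ]] [ 0.5324 -0.2379  0.085 ]
yaw x-edges [np.float64(5.4), np.float64(3.6)] y-edges [np.float64(0.8), np.float64(4.7)]
rack edge [ 0.41304575 -0.21673272  0.045     ] [ 0.54205343 -0.20541555  0.045     ] 5.013427472670366
dark [ 0.4428 -0.2443  0.063 ]
dark->std yaw 4.117796589951308 0.08987749843485783
well mid [ 0.4865 -0.2416  0.045 ]
[[178.34425461 264.97481198]]
[[ 0.529  -0.2489  0.085 ]
 [ 0.5287 -0.2373  0.085 ]
 [ 0.5405 -0.2366  0.085 ]
 [ 0.5422 -0.2485  0.085 ]] [ 0.5351 -0.2428  0.085 ]
```

```bash
python3 - <<'E'
from h import *
go([0.532,-0.2385,0.12],np.pi/2+np.radians(4.5))
E
```

```text
t 4.05 shift [-0.0517 -0.1151  0.0511] turn [-0.    0.12 -4.34] rows 2.7
```

Request:
jog_arm([
  [0, -0.02, -0.04, 0.01, 0, 0, -2],
  [0, -0.04, -0.08, 0.03, 0, 0, -4.3],
  [0, -0.052, -0.115, 0.051, 0, 0, -4.3],
  [0, -0.052, -0.115, 0.051, 0, 0, -4.3],
  [0, -0.052, -0.115, 0.051, 0, 0, -4.3],
  [0, -0.052, -0.115, 0.051, 0, 0, -4.3],
])

```text
t: 4.65
position: [0.532, -0.2384, 0.1207]
orientation: [-0.121, 3.137, 0.0]
ft_force: [-0.1, 0.5, -0.2]
finger_gap: 0.0424
```

```bash
python3 - <<'E'
from h import *
print(state()["position"],state()["qvel"].round(3))
c=cam("wrist")
im=save("wrist","w3"); np.save("w3.npy",im)
print(proj(c,[[.532,-.2385,.085],[.532,-.2385,.065]]))
x=im[130:330,240:400]
cv2.imwrite("pics/w3y.png",cv2.resize(x,None,fx=3,fy=3,interpolation=cv2.INTER_CUBIC)[:,:,::-1])
E
```

```text
[ 0.53201642 -0.2384228   0.12065671] [ 0.015 -0.014  0.004  0.001 -0.002 -0.002]
[[319.51801868 231.58788251]
 [319.49794533 219.26472846]]
```

View pics/w3y.png

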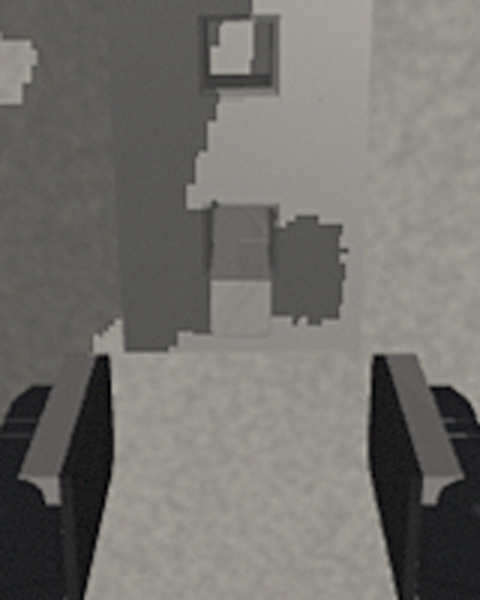

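Request:
jog_arm([
  [0, 0, 0, 0.025, 0, 0, 0],
  [0, 0, 0, 0.05, 0, 0, 0],
  [0, 0, 0, 0.064, 0, 0, 0],
  [0, 0, 0, 0.064, 0, 0, 0],
  [-0.4, 0, 0, 0.064, 0, 0, 0],
  [-0.6, 0, 0, 0.064, 0, 0, 0],
  [-0.7, 0, 0, 0.064, 0, 0, 0],
  [-1, 0, 0, 0.064, 0, 0, 0],
  [-1, 0, 0, 0.064, 0, 0, 0],
  [-1, 0, 0, 0.064, 0, 0, 0],
], force=25)

```text
t: 5.7
position: [0.5331, -0.2384, 0.0581]
orientation: [-0.122, 3.135, -0.001]
ft_force: [-1.3, 0.4, 6.9]
finger_gap: 0.0118
```

```bash
python3 - <<'E'
from h import *
s=state();print(s["position"],s["finger_gap"],s["ft_force"])
im=save("wrist","w4",(240,130,400,330),3)
E
```

```text
[ 0.53312995 -0.23841181  0.05807367] 0.01177200405239073 [-1.29158819  0.44165088  6.91943796]
```

View pics/w4.png

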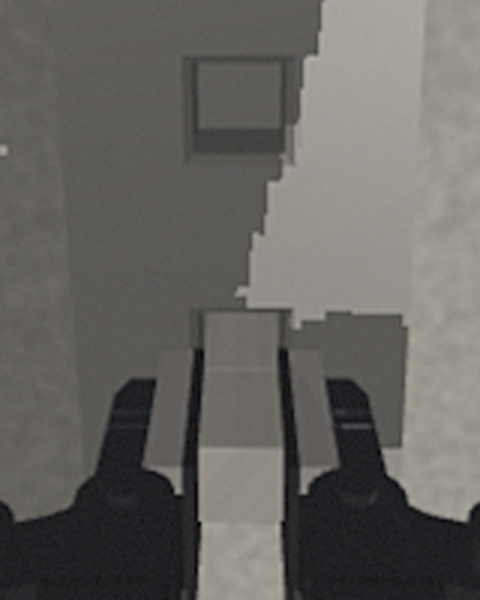

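```bash
python3 - <<'E'
from h import *
go([0.69,0.012,0.22],np.pi/2+np.radians(1.3))
E
```

```text
t 5.75 shift [-0.1765  0.2373 -0.1614] turn [-0.05  0.25  3.15] rows 6.7
```

Request:
jog_arm([
  [-1, 0, 0, -0.015, 0, 0, 0],
  [-1, 0, 0, -0.045, 0, 0, 0],
  [-1, 0, 0, -0.08, 0, 0, 0],
  [-1, 0, 0, -0.12, 0, 0, 0],
  [-1, -0.01, 0.03, -0.16, 0, 0, 0],
  [-1, -0.04, 0.06, -0.161, 0, 0, 1],
  [-1, -0.07, 0.1, -0.161, 0, 0, 2],
  [-1, -0.1, 0.14, -0.161, 0, 0, 3.2],
  [-1, -0.13, 0.18, -0.161, 0, 0.2, 3.2],
  [-1, -0.16, 0.22, -0.161, 0, 0.2, 3.2],
])

```text
t: 6.75
position: [0.6757, -0.0047, 0.2211]
orientation: [-0.034, 3.139, -0.002]
ft_force: [0.3, -0.9, -0.4]
finger_gap: 0.0114
```

```bash
python3 - <<'E'
from h import *
go([0.69,0.012,0.22],np.pi/2+np.radians(1.3)); print(state()["finger_gap"],state()["position"])
E
```

```text
t 6.75 shift [-0.0147  0.0164  0.0011] turn [-0.06  0.11 -0.06] rows 0.4
0.011390358541491032 [ 0.6756717  -0.00474587  0.22106592]
```

Request:
jog_arm([
  [-1, -0.015, 0.016, 0.001, 0, 0, 0],
  [-1, -0.015, 0.016, 0.001, 0, 0, 0],
  [-1, -0.015, 0.016, 0.001, 0, 0, 0],
  [-1, -0.015, 0.016, 0.001, 0, 0, 0],
  [-1, -0.015, 0.016, 0.001, 0, 0, 0],
])

```text
t: 7.25
position: [0.6898, 0.0104, 0.2205]
orientation: [-0.032, 3.139, -0.002]
ft_force: [1.2, -0.2, -0.6]
finger_gap: 0.0121
```

```bash
python3 - <<'E'
from h import *
s=state();print(s["position"],s["finger_gap"],s["qvel"].round(3))
im=save("wrist","w5");np.save("w5.npy",im); c=cam("wrist"); np.save("c5.npy",np.r_[c[1],c[2]])
x=im[20:220,220:460];cv2.imwrite("pics/w5y.png",cv2.resize(x,None,fx=3,fy=3,interpolation=cv2.INTER_CUBIC)[:,:,::-1])
for q in ("cell_3","knob_grip","standard_mid"):
        r=look_for(q,"wrist")
        print(q,[(x["p"],[round(v,4) for v in x["point"]]) for x in r[:2]])
E
```

```text
[0.68975905 0.01037305 0.22049998] 0.012085777016541817 [-0.001  0.003 -0.003  0.    -0.002  0.002]
cell_3 [(0.9, [0.6445, 0.0101, 0.0889])]
knob_grip [(0.61, [0.6464, 0.0142, 0.0821])]
standard_mid [(0.61, [0.681, 0.0087, 0.2346])]
```

View pics/w5.png

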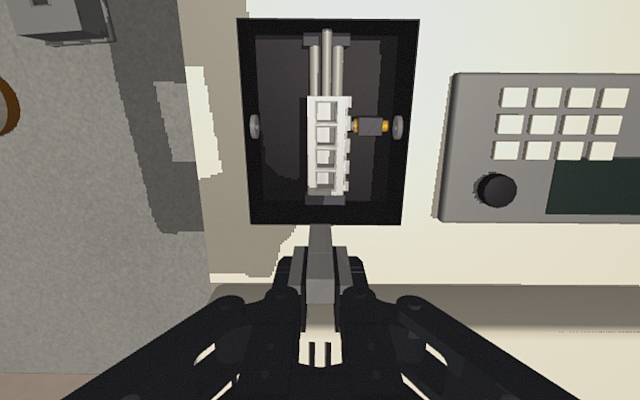

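View pics/w5y.png

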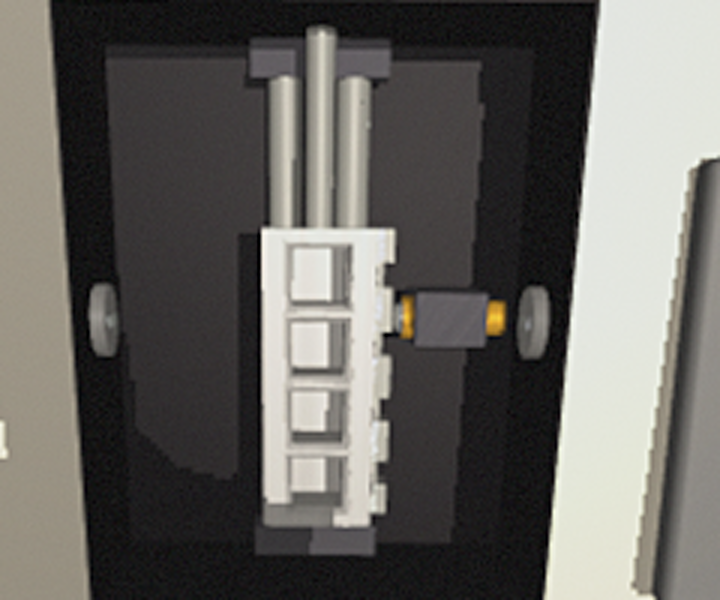

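```bash
python3 - <<'E'
from h import *
im=np.load("w5.npy");K=cam("wrist")[0];a=np.load("c5.npy");c=(K,a[:3],a[3:])
f=lambda u,v:(220+u/3-.33,20+v/3-.33)
print("separators",[ray(c,f(318,v),.086)[:2].round(4) for v in(235,313,382,450,525)])
print("left/right",[ray(c,f(u,v),.086)[:2].round(4) for v,u in((313,262),(313,383),(450,263),(450,373),(415,289),(415,347),(270,287),(270,351))])
print("bay",[ray(c,f(u,v),.110)[:2].round(4) for u,v in((50,0),(600,0),(90,600),(545,600))])
p=[ray(c,f(u,v),.081) for u,v in((110,320),(530,320))];print("ports",p)
x=im[135:180,300:350];cv2.imwrite("pics/w5c.png",cv2.resize(x,None,fx=12,fy=12,interpolation=cv2.INTER_NEAREST)[:,:,::-1])
E
```

```text
separators [array([0.6133, 0.0138]), array([0.6344, 0.0143]), array([0.6539, 0.0149]), array([0.6741, 0.0154]), array([0.6974, 0.0161])]
left/right [array([ 0.6347, -0.0015]), array([0.634 , 0.0327]), array([ 0.6744, -0.0009]), array([0.6737, 0.0317]), array([0.6638, 0.0067]), array([0.6634, 0.0236]), array([0.6229, 0.0054]), array([0.6225, 0.0232])]
bay [array([ 0.5618, -0.0511]), array([0.559 , 0.0781]), array([ 0.7136, -0.0489]), array([0.7108, 0.0808])]
ports [array([ 0.63812961, -0.04560146,  0.081     ]), array([0.63548092, 0.07576194, 0.081     ])]
```

View pics/w5c.png

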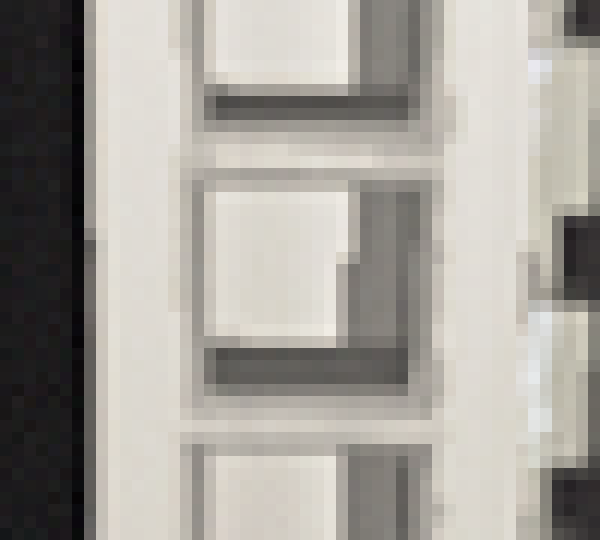

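```bash
python3 - <<'E'
from h import *
im=np.load("w5.npy");K=cam("wrist")[0];a=np.load("c5.npy");c=(K,a[:3],a[3:])
print("cell3",ray(c,(325.3,159),.086))
T=np.array([.68976,.01037,.2205]);A=Ro.from_rotvec([-.032,3.139,-.002])
h=.00625
P=np.array([[sx*h,sy*h,z] for z in(.033,-.027) for sx in(1,-1) for sy in(-1,1)])
uv=proj(c,T+A.apply(P)); print(uv.round(1)); print("TCP",A.as_matrix().round(4))
x=im[210:330,280:360].copy();y=cv2.resize(x,None,fx=5,fy=5,interpolation=cv2.INTER_CUBIC)
for u in uv: cv2.circle(y,tuple(int(v) for v in ((u-[280,210]+.5)*5)),3,(255,0,0),-1)
cv2.imwrite("pics/w5b.png",y[:,:,::-1])
E
```

```text
cell3 [0.66447196 0.01484384 0.086     ]
[[309.  223.9]
 [330.  223.9]
 [309.2 242.9]
 [329.7 242.9]
 [304.6 279.6]
 [334.6 279.6]
 [305.  305. ]
 [334.1 305. ]]
TCP [[-0.9998 -0.0204  0.0024]
 [-0.0204  0.9998 -0.0012]
 [-0.0024 -0.0013 -1.    ]]
```

View pics/w5b.png

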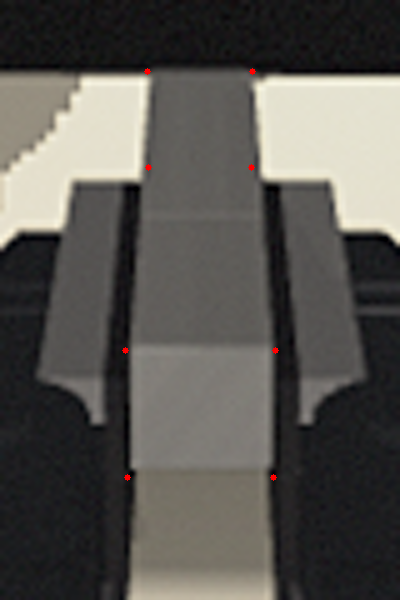

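Request:
jog_arm([
  [-1, 0.012, 0.0025, 0.02, 0, 0, 0],
  [-1, 0.025, 0.005, 0.045, 0, 0, 0],
  [-1, 0.025, 0.005, 0.065, 0, 0, 0],
  [-1, 0.025, 0.005, 0.08, 0, 0, 0],
  [-1, 0.025, 0.005, 0.08, 0, 0, 0],
  [-1, 0.025, 0.005, 0.08, 0, 0, 0],
  [-1, 0.025, 0.005, 0.08, 0, 0, 0],
])

```text
t: 8.15
position: [0.6662, 0.0152, 0.1414]
orientation: [-0.032, 3.137, -0.002]
ft_force: [-0.1, -0.2, -0.2]
finger_gap: 0.0121
```

```bash
python3 - <<'E'
from h import *
s=state();print(s["position"],s["finger_gap"],s["qvel"].round(3),s["ft_force"])
im=save("wrist","w6");np.save("w6.npy",im); c=cam("wrist"); np.save("c6.npy",np.r_[c[1],c[2]])
T=s["position"];A=Ro.from_rotvec(s["orientation"]);h=.00625
P=np.array([[sx*h,sy*h,z] for z in(.033,-.027) for sx in(1,-1) for sy in(-1,1)])
uv=proj(c,T+A.apply(P)); 
# cell mouths predicted, cell3 at (.6642,.015)
y1=np.array([-.0207,.9998]);x1=np.array([.9998,.0207]);C=np.array([.6645,.0150]);uu=[]
for k in(-2,-1,0,1):
    for sx,sy in((-1,-1),(-1,1),(1,1),(1,-1)): uu.append([*(C+x1*(k*.02+sx*.00775)+y1*sy*.00775),.086])
w=proj(c,uu)
x0,y0,k=250,70,5
x=im[y0:y0+120,x0:x0+150];y=cv2.resize(x,None,fx=k,fy=k,interpolation=cv2.INTER_CUBIC);z=y.copy()
for S,col in((uv,(255,0,0)),(w,(0,200,0))):
  for u in S: cv2.circle(y,tuple(int(v) for v in ((u-[x0,y0]+.5)*k)),3,col,-1)
cv2.imwrite("pics/w6b.png",y[:,:,::-1])
E
```

```text
[0.66620514 0.01517128 0.14140174] 0.012076972343999487 [ 0.002 -0.004  0.001  0.001 -0.003  0.   ] [-0.08402083 -0.19222842 -0.15638072]
```

View pics/w6.png

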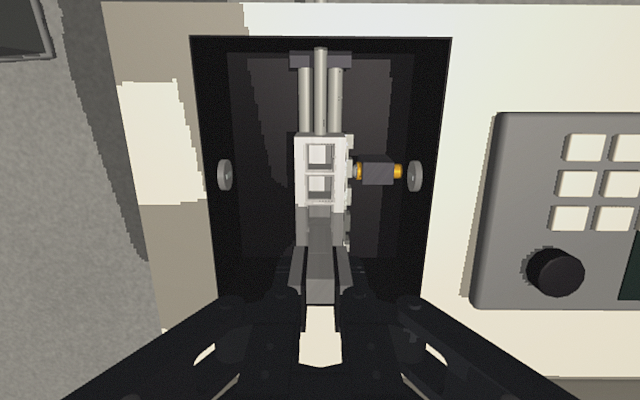

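View pics/w6b.png

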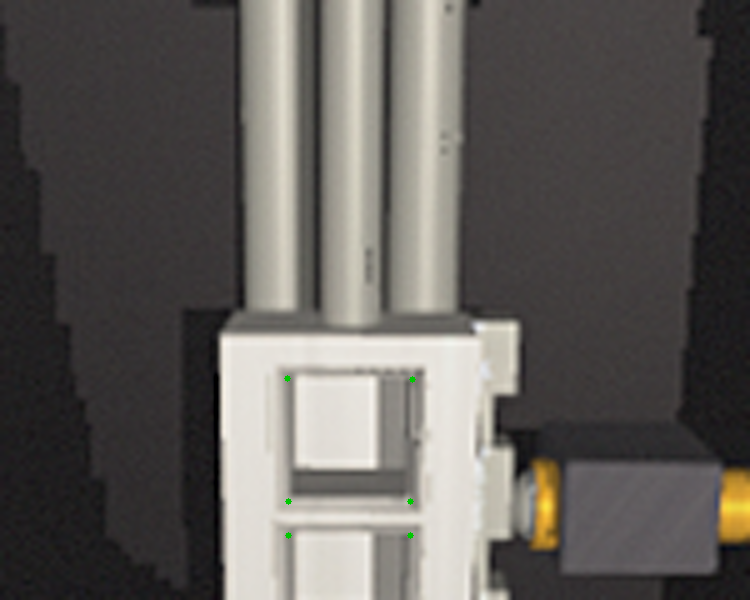

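```bash
python3 - <<'E'
from h import *
s=state();im=np.load("w6.npy");a=np.load("c6.npy");c=(cam("wrist")[0],a[:3],a[3:])
T=s["position"];A=Ro.from_rotvec(s["orientation"]);h=.00625
P=np.array([[sx*h,sy*h,z] for z in(.033,-.027) for sx in(1,-1) for sy in(-1,1)])
uv=proj(c,T+A.apply(P)); 
y1=np.array([-.0207,.9998]);x1=np.array([.9998,.0207]);C=np.array([.6645,.0150]);uu=[]
for k in(-1,0,1):
    for sx,sy in((-1,-1),(-1,1),(1,1),(1,-1)): uu.append([*(C+x1*(k*.02+sx*.00775)+y1*sy*.00775),.086])
w=proj(c,uu)
x0,y0,k=270,160,5
x=im[y0:y0+120,x0:x0+110];y=cv2.resize(x,None,fx=k,fy=k,interpolation=cv2.INTER_CUBIC);z=y.copy()
for S,col in((uv,(255,0,0)),(w,(0,200,0))):
  for u in S: cv2.circle(y,tuple(int(v) for v in ((u-[x0,y0]+.5)*k)),2,col,-1)
cv2.imwrite("pics/w6d.png",y[:,:,::-1])
E
```

```text
(no output)
```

View pics/w6d.png

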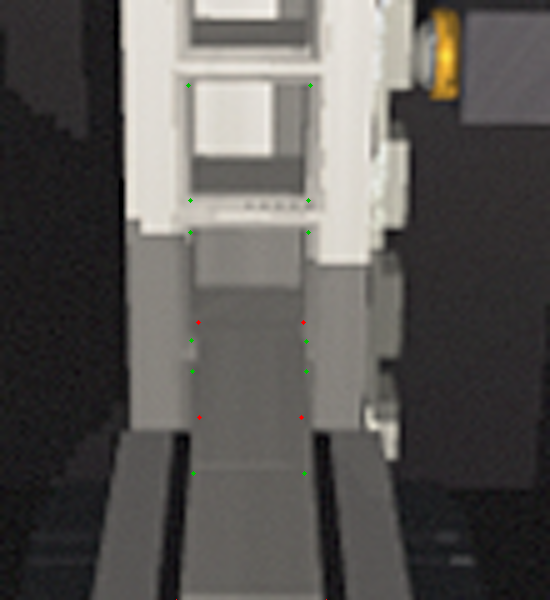

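Request:
jog_arm([
  [-1, 0.0015, 0, 0.006, 0, 0, 0],
  [-1, 0.002, 0, 0.012, 0, 0, 0],
  [-1, 0.002, 0, 0.016, 0, 0, 0],
  [-1, 0.002, 0, 0.018, 0, 0, 0],
  [-1, 0.002, 0, 0.019, 0, 0, 0],
  [-1, 0.002, 0, 0.019, 0, 0, 0],
])

```text
t: 8.8
position: [0.6642, 0.0152, 0.1222]
orientation: [-0.032, 3.138, -0.002]
ft_force: [0.1, -0.5, 0.2]
finger_gap: 0.0119
```

Request:
jog_arm([
  [-1, 0, 0, 0.003, 0, 0, 0],
  [-1, 0, 0, 0.005, 0, 0, 0],
  [-1, 0, 0, 0.007, 0, 0, 0],
  [-1, 0, 0, 0.007, 0, 0, 0],
])

```text
t: 9.2
position: [0.664, 0.0152, 0.1148]
orientation: [-0.032, 3.138, -0.002]
ft_force: [-0.6, -0.2, -0.2]
finger_gap: 0.0122
```

Request:
jog_arm([
  [-1, 0, 0, 0.003, 0, 0, 0],
  [-1, 0, 0, 0.006, 0, 0, 0],
  [-1, 0, 0, 0.009, 0, 0, 0],
  [-1, 0, 0, 0.011, 0, 0, 0],
  [-1, 0, 0, 0.012, 0, 0, 0],
  [-1, 0, 0, 0.012, 0, 0, 0],
])

```text
t: 9.8
position: [0.6639, 0.0151, 0.1027]
orientation: [-0.032, 3.138, -0.002]
ft_force: [-1.1, -0.2, 0.2]
finger_gap: 0.0119
```

```bash
python3 - <<'E'
from h import *
s=state();print(s["position"],s["finger_gap"],s["ft_force"],s["torque"])
im=save("wrist","w7",(230,100,410,300),3)
E
```

```text
[0.66392431 0.01511679 0.10266294] 0.011939645078186822 [-1.05621429 -0.22497328  0.16188588] [-0.01758362 -0.02623277 -0.03637022]
```

View pics/w7.png

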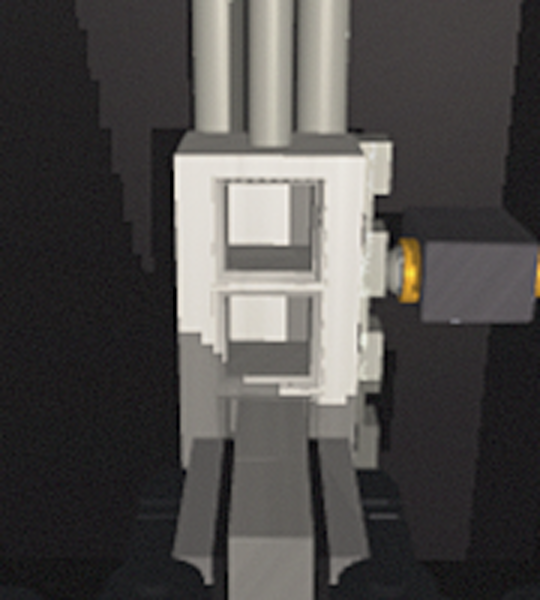

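Request:
jog_arm([
  [-1, 0, 0, 0.001, 0, 0, 0],
  [-1, 0, 0, 0.002, 0, 0, 0],
  [-1, 0, 0, 0.003, 0, 0, 0],
  [-1, 0, 0, 0.0035, 0, 0, 0],
  [-1, 0, 0, 0.0035, 0, 0, 0],
])

```text
t: 10.35
position: [0.664, 0.0151, 0.0992]
orientation: [-0.032, 3.138, -0.002]
ft_force: [0.1, -0.3, 0.0]
finger_gap: 0.012
```

Request:
jog_arm([
  [-1, 0, 0, 0.0005, 0, 0, 0],
  [-1, 0, 0, 0.001, 0, 0, 0],
  [-1, 0, 0, 0.0015, 0, 0, 0],
])

```text
t: 10.65
position: [0.6644, 0.0151, 0.099]
orientation: [-0.032, 3.137, -0.002]
ft_force: [-3.7, 0.1, 13.4]
finger_gap: 0.012
```

Request:
jog_arm([
  [-1, 0, 0, -0.0002, 0, 0, 0],
  [-0.6, 0, 0, -0.0002, 0, 0, 0],
  [-0.4, 0, 0, -0.0002, 0, 0, 0],
  [-0.3, 0, 0, -0.0002, 0, 0, 0],
  [-0.3, 0, 0, -0.0002, 0, 0, 0],
  [-0.3, 0, 0, -0.0002, 0, 0, 0],
])

```text
t: 11.25
position: [0.6643, 0.0151, 0.099]
orientation: [-0.032, 3.138, -0.002]
ft_force: [0.5, -0.4, 0.9]
finger_gap: 0.0299
```

```bash
python3 - <<'E'
from h import *
s=state();print(s["position"],s["finger_gap"],s["ft_force"],s["torque"])
im=save("wrist","w8",(230,100,410,300),3)
E
```

```text
[0.66433654 0.01512834 0.0990449 ] 0.0299475631741553 [ 0.51755101 -0.40998847  0.90717391] [ 0.04141049 -0.01650519  0.01939577]
```

View pics/w8.png

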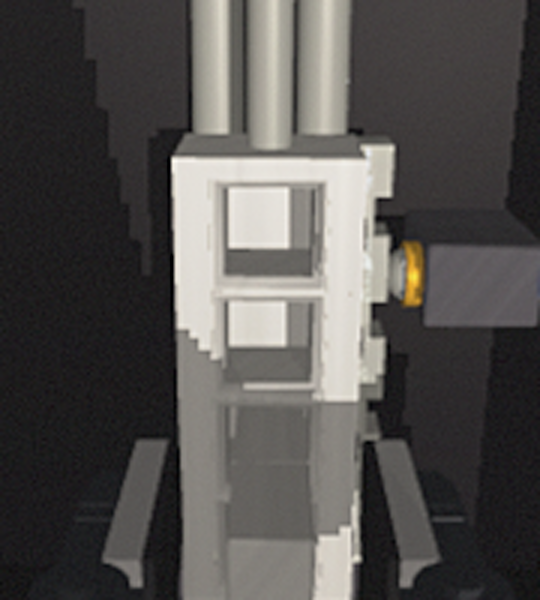

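Request:
jog_arm([
  [-0.3, 0, 0, -0.02, 0, 0, 0],
  [-0.3, 0, 0, -0.05, 0, 0, 0],
  [-0.3, 0, 0, -0.08, 0, 0, 0],
  [-0.3, 0, 0, -0.1, 0, 0, 0],
  [-0.3, 0.03, 0, -0.1, 0, 0, 0],
  [-0.3, 0.03, 0, -0.1, 0, 0, 0],
  [-0.3, 0.03, 0, -0.1, 0, 0, 0],
])

```text
t: 12.0
position: [0.6338, 0.0146, 0.1991]
orientation: [-0.032, 3.137, -0.002]
ft_force: [0.7, 0.6, 0.1]
finger_gap: 0.0295
```

```bash
python3 - <<'E'
from h import *
s=state();print(s["position"],s["finger_gap"],s["qvel"].round(3))
c=cam("wrist");im=save("wrist","w9")
print(proj(c,[[.6645,.015,.126],[.6645,.015,.086],[.4995,.0116,.082],[.5,.0116,.0]]))
r=look_for("standard_mid","wrist");print([(x["p"],[round(v,4) for v in x["point"]]) for x in r[:2]])
go([.50,.0116,.2],np.pi/2+np.radians(1.2))
E
```

```text
[0.63383419 0.01461462 0.19912896] 0.029515629200648274 [-0.001  0.02  -0.024 -0.001 -0.004 -0.001]
[[319.25172543 248.28490581]
 [319.30656115 226.99181727]
 [319.55641423  13.37242802]
 [319.56938906  34.08564012]]
[(0.9, [0.6576, 0.0117, 0.1211])]
t 12.1 shift [ 0.1346 -0.0002 -0.0017] turn [-0.06  0.24 -0.02] rows 2.7
```

View pics/w9.png

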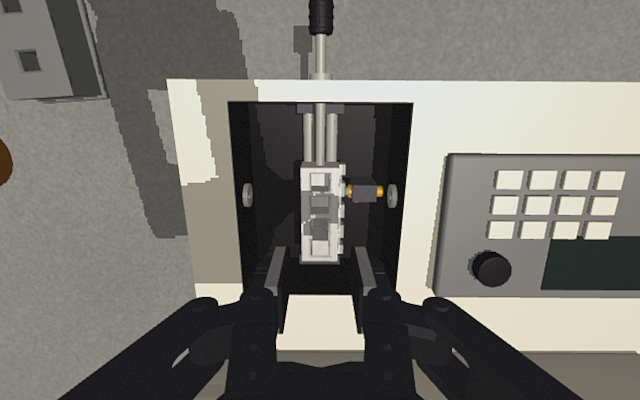

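Request:
jog_arm([
  [0, 0.045, 0, 0, 0, 0, 0],
  [0, 0.09, 0, 0, 0, 0, 0],
  [0, 0.13, 0, 0, 0, 0, 0],
  [0, 0.135, 0, 0.02, 0, 0.2, 0],
  [0, 0.135, 0, 0.04, 0, 0.2, 0],
  [0, 0.135, 0, 0.05, 0, 0.2, 0],
  [0, 0.135, 0, 0.05, 0, 0.2, 0],
  [0, 0.135, 0, 0.05, 0, 0.2, 0],
])

```text
t: 12.9
position: [0.5005, 0.0118, 0.1484]
orientation: [-0.032, 3.141, -0.002]
ft_force: [-0.8, -0.6, 1.0]
finger_gap: 0.0425
```

```bash
python3 - <<'E'
from h import *
s=state();print(s["position"],s["finger_gap"],s["qvel"].round(3))
c=cam("wrist");im=save("wrist","w10")
w=proj(c,[[.4995,.0116,.082],[.4875,.0114,.073],[.5115,.0119,.073]]);print(w)
for u in w: cv2.circle(im,tuple(int(v) for v in u+.5),1,(255,0,0),-1)
cv2.imwrite("pics/w10b.png",cv2.resize(im[120:320,220:420],None,fx=3,fy=3,interpolation=cv2.INTER_NEAREST)[:,:,::-1])
E
```

```text
[0.50048892 0.01180458 0.14839125] 0.0424718045198165 [ 0.002 -0.013 -0.009 -0.    -0.     0.   ]
[[319.38168103 212.4371757 ]
 [319.47697115 192.28848712]
 [319.44436807 223.33522798]]
```

View pics/w10b.png

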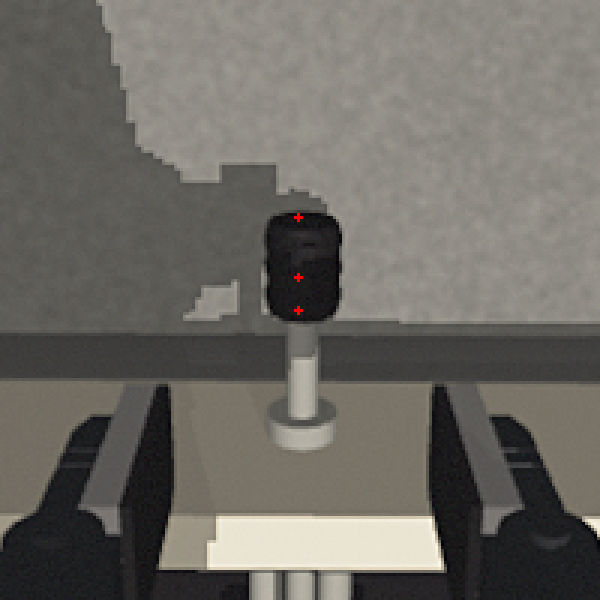

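Request:
jog_arm([
  [0, 0, 0.001, 0.03, 0, 0, 0],
  [0, 0, 0.001, 0.06, 0, 0, 0],
  [0, 0, 0.001, 0.085, 0, 0, 0],
  [0, 0, 0.001, 0.094, 0, 0, 0],
  [0, 0, 0.001, 0.094, 0, 0, 0],
  [0, 0, 0.001, 0.094, 0, 0, 0],
])

```text
t: 13.55
position: [0.5017, 0.0127, 0.0557]
orientation: [-0.032, 3.139, -0.002]
ft_force: [0.2, -0.4, -0.2]
finger_gap: 0.0427
```

Request:
jog_arm([
  [-0.2, 0, 0, 0, 0, 0, 0],
  [-0.4, 0, 0, 0, 0, 0, 0],
  [-0.5, 0, 0, 0, 0, 0, 0],
  [-1, 0, 0, 0, 0, 0, 0],
  [-1, 0, 0, 0, 0, 0, 0],
  [-1, 0, 0, 0, 0, 0, 0],
], force=40)

```text
t: 14.15
position: [0.5022, 0.0124, 0.0564]
orientation: [-0.033, 3.138, -0.002]
ft_force: [-1.4, -2.9, 6.2]
finger_gap: 0.0167
```

```bash
python3 - <<'E'
from h import *
s=state();print(s["position"],s["finger_gap"],s["ft_force"])
c=cam("wrist");im=save("wrist","w11",(220,120,420,320),3)
E
```

```text
[0.50217215 0.0123781  0.05638687] 0.016667741579881414 [-1.40075779 -2.89887612  6.22784783]
```

View pics/w11.png

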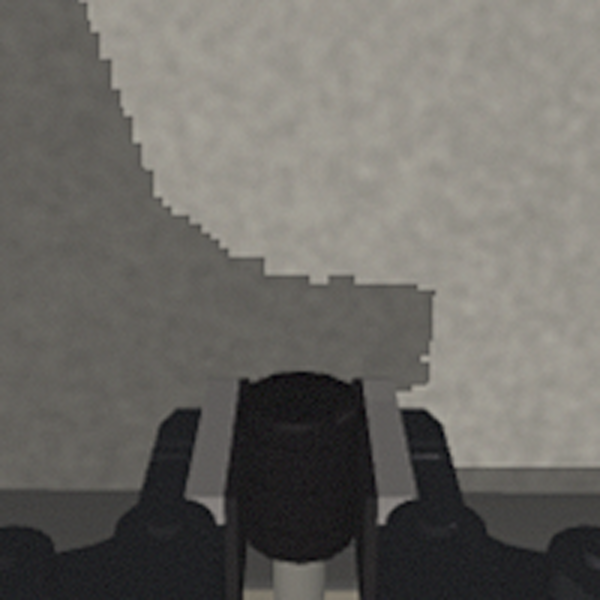

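Request:
jog_arm([
  [-1, 0.001, 0, 0, 0, 0, 0],
  [-1, 0.002, 0, 0, 0, 0, 0],
  [-1, 0.003, 0, 0, 0, 0, 0],
])

```text
t: 14.5
position: [0.4999, 0.0123, 0.0566]
orientation: [-0.033, 3.136, -0.003]
ft_force: [3.6, -1.7, 0.6]
finger_gap: 0.0166
```

Request:
jog_arm([
  [-1, 0.001, 0, 0, 0, 0, 0],
  [-1, 0.002, 0, 0, 0, 0, 0],
])

```text
t: 14.7
position: [0.4978, 0.0122, 0.0566]
orientation: [-0.033, 3.136, -0.003]
ft_force: [1.9, -1.2, 0.4]
finger_gap: 0.0165
```

Request:
jog_arm([
  [-1, 0.001, 0, 0, 0, 0, 0],
])

```text
t: 14.8
position: [0.4964, 0.0122, 0.0565]
orientation: [-0.033, 3.137, -0.003]
ft_force: [1.1, -1.2, 1.8]
finger_gap: 0.0163
```

Request:
jog_arm([
  [-1, 0.001, 0, 0, 0, 0, 0],
])

```text
t: 14.9
position: [0.4948, 0.0122, 0.0565]
orientation: [-0.033, 3.138, -0.003]
ft_force: [1.7, -1.1, 3.5]
finger_gap: 0.0162
```

Request:
jog_arm([
  [-1, 0.001, 0, 0, 0, 0, 0],
])

```text
t: 15.0
position: [0.494, 0.0122, 0.0566]
orientation: [-0.033, 3.137, -0.003]
ft_force: [5.1, -1.7, -0.4]
finger_gap: 0.0166
```

Request:
jog_arm([
  [-1, 0.001, 0, 0, 0, 0, 0],
])

```text
t: 15.1
position: [0.4938, 0.0122, 0.0568]
orientation: [-0.033, 3.135, -0.002]
ft_force: [6.2, -1.8, -3.6]
finger_gap: 0.0164
```

Request:
jog_arm([
  [-1, 0.001, 0, 0, 0, 0, 0],
  [-1, 0.002, 0, 0, 0, 0, 0],
  [-1, 0.003, 0, 0, 0, 0, 0],
])

```text
t: 15.4
position: [0.4931, 0.0122, 0.0569]
orientation: [-0.033, 3.131, -0.002]
ft_force: [11.2, -1.6, -8.5]
finger_gap: 0.0166
```

Request:
jog_arm([
  [-1, 0.001, 0, 0, 0, 0, 0],
  [-1, 0.002, 0, 0, 0, 0, 0],
])

```text
t: 15.6
position: [0.493, 0.0122, 0.057]
orientation: [-0.033, 3.127, -0.002]
ft_force: [11.6, -1.2, -9.2]
finger_gap: 0.0166
```

Request:
jog_arm([
  [-1, 0.001, 0, 0.0006, 0, 0.3, 0],
  [-1, 0.002, 0, 0.0006, 0, 0.6, 0],
  [-1, 0.003, 0, 0.0006, 0, 0.6, 0],
])

```text
t: 15.9
position: [0.4929, 0.0122, 0.0569]
orientation: [-0.033, 3.132, -0.002]
ft_force: [11.1, -0.9, -7.3]
finger_gap: 0.0165
```

Request:
jog_arm([
  [-1, 0.003, 0, 0.001, 0, 0.6, 0],
  [-1, 0.004, 0, 0.001, 0, 0.6, 0],
  [-1, 0.005, 0, 0.001, 0, 0.6, 0],
])

```text
t: 16.2
position: [0.4914, 0.0122, 0.0566]
orientation: [-0.033, 3.136, -0.002]
ft_force: [5.7, -1.6, -0.1]
finger_gap: 0.0168
```

Request:
jog_arm([
  [-1, 0.001, 0, 0, 0, 0.2, 0],
  [-1, 0.002, 0, 0, 0, 0.2, 0],
  [-1, 0.003, 0, 0, 0, 0.2, 0],
])

```text
t: 16.5
position: [0.4886, 0.0121, 0.0566]
orientation: [-0.033, 3.139, -0.002]
ft_force: [3.6, -1.3, 0.6]
finger_gap: 0.0165
```

Request:
jog_arm([
  [-1, 0.001, 0, 0, 0, 0, 0],
  [-1, 0.002, 0, 0, 0, 0, 0],
  [-1, 0.003, 0, 0, 0, 0, 0],
])

```text
t: 16.8
position: [0.4855, 0.0121, 0.0566]
orientation: [-0.033, 3.139, -0.002]
ft_force: [3.3, -1.1, -0.3]
finger_gap: 0.0162
```

Request:
jog_arm([
  [-1, 0.001, 0, 0, 0, 0, 0],
  [-1, 0.002, 0, 0, 0, 0, 0],
  [-1, 0.003, 0, 0, 0, 0, 0],
])

```text
t: 17.1
position: [0.4824, 0.012, 0.0566]
orientation: [-0.033, 3.139, -0.002]
ft_force: [3.5, -1.4, 0.2]
finger_gap: 0.0167
```

```bash
python3 - <<'E'
from h import *
s=state();print(s["position"],s["finger_gap"],s["ft_force"])
im=save("wrist","w12",(220,120,420,320),3); np.save("w12.npy",im)
im=save("top","t12",(270,130,370,230),6)
E
```

```text
[0.48242038 0.01201353 0.05659171] 0.01667544476522411 [ 3.51717994 -1.40060552  0.17599836]
```

View pics/w12.png

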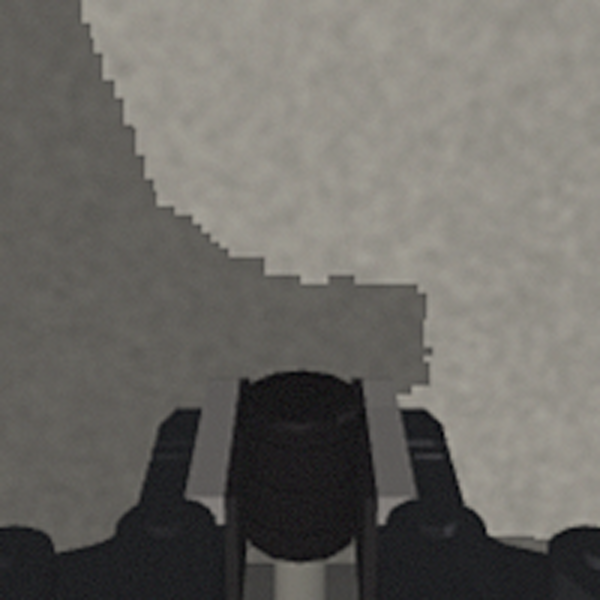

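View pics/t12.png

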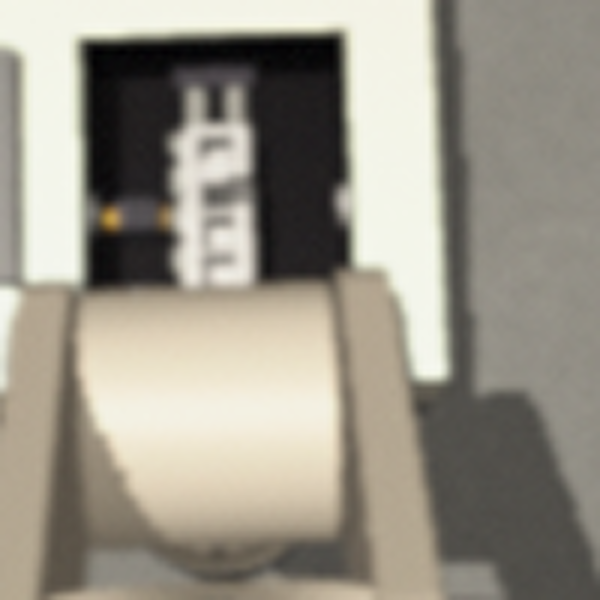

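Request:
jog_arm([
  [-1, 0.001, 0, 0, 0, 0, 0],
  [-1, 0.002, 0, 0, 0, 0, 0],
  [-1, 0.003, 0, 0, 0, 0, 0],
])

```text
t: 17.5
position: [0.479, 0.0119, 0.0566]
orientation: [-0.033, 3.139, -0.002]
ft_force: [3.6, -1.5, -0.3]
finger_gap: 0.0163
```

Request:
jog_arm([
  [-1, 0.001, 0, 0, 0, 0, 0],
])

```text
t: 17.6
position: [0.4777, 0.0119, 0.0566]
orientation: [-0.033, 3.14, -0.002]
ft_force: [0.9, -0.4, 1.5]
finger_gap: 0.0165
```

Request:
jog_arm([
  [-1, 0.001, 0, 0, 0, 0, 0],
])

```text
t: 17.7
position: [0.4762, 0.0119, 0.0565]
orientation: [-0.033, 3.141, -0.002]
ft_force: [0.7, -0.5, 3.1]
finger_gap: 0.0167
```

Request:
jog_arm([
  [-1, 0.001, 0, 0, 0, 0, 0],
])

```text
t: 17.8
position: [0.4746, 0.0119, 0.0565]
orientation: [0.033, -3.141, 0.002]
ft_force: [2.3, -0.3, 4.2]
finger_gap: 0.016
```

Request:
jog_arm([
  [-1, 0, 0, 0, 0, 0, 0],
  [-1, 0, 0, 0, 0, 0, 0],
])

```text
t: 18.0
position: [0.4743, 0.0119, 0.0565]
orientation: [0.033, -3.141, 0.002]
ft_force: [0.6, -1.5, 3.1]
finger_gap: 0.0162
```

Request:
jog_arm([
  [-1, 0.0005, 0, 0, 0, 0, 0],
  [-1, 0.0005, 0, 0, 0, 0, 0],
])

```text
t: 18.2
position: [0.4742, 0.0119, 0.0566]
orientation: [-0.033, 3.141, -0.002]
ft_force: [2.5, -1.3, 2.5]
finger_gap: 0.0168
```

Request:
jog_arm([
  [-1, 0.0005, 0, 0, 0, 0, 0],
  [-1, 0.0005, 0, 0, 0, 0, 0],
])

```text
t: 18.4
position: [0.474, 0.0119, 0.0566]
orientation: [-0.033, 3.141, -0.002]
ft_force: [4.4, -0.3, 1.3]
finger_gap: 0.0169
```

Request:
jog_arm([
  [-1, -0.0005, 0, 0, 0, 0, 0],
  [-1, -0.0005, 0, 0, 0, 0, 0],
  [-1, -0.0005, 0, 0, 0, 0, 0],
  [-1, -0.0005, 0, 0, 0, 0, 0],
])

```text
t: 18.8
position: [0.4742, 0.0119, 0.0565]
orientation: [-0.033, 3.141, -0.002]
ft_force: [0.5, -1.0, 2.4]
finger_gap: 0.0165
```

```bash
python3 - <<'E'
from h import *
s=state();print(s["position"],s["finger_gap"],s["ft_force"],s["qvel"].round(4))
im=save("scene","s13",(290,170,430,280),5)
im=save("top","t13",(270,130,370,230),6)
im=save("wrist","w13",(220,120,420,320),3)
for n in("scene","top"):
  r=look_for("standard_mid",n);print(n,[(x["p"],[round(v,4) for v in x["point"]]) for x in r[:2]])
s=state();print(s["position"],s["ft_force"],s["qvel"].round(4),s["t"])
E
```

```text
[0.47415005 0.0118939  0.05651045] 0.016532704188055004 [ 0.47175463 -1.03464432  2.4206591 ] [ 0.0005  0.0003 -0.0002 -0.0006 -0.0001 -0.0012]
scene []
top [(0.48, [0.7275, 0.1316, 0.1261])]
[0.47425227 0.01189508 0.05653838] [-0.03981876 -0.83979097  3.6944406 ] [ 0.0009  0.0006  0.0009  0.0001 -0.0021 -0.0014] 19.05
```

View pics/s13.png

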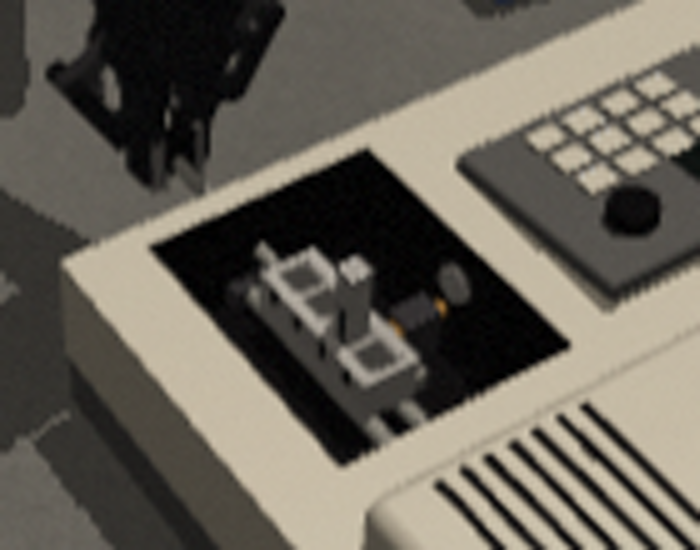

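View pics/t13.png

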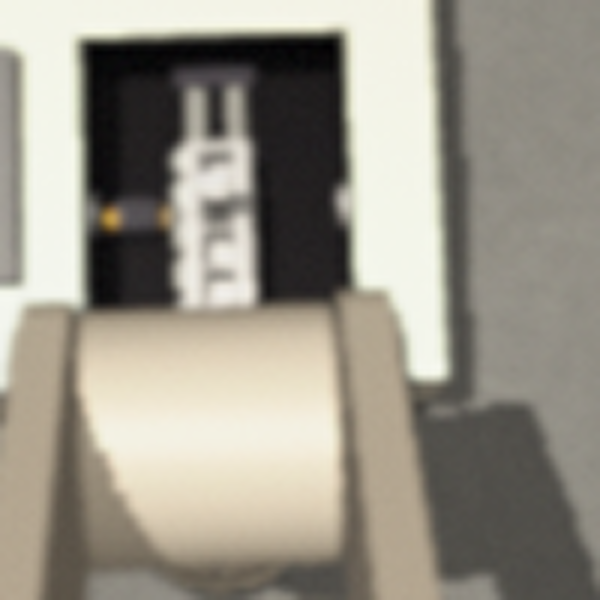

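View pics/w13.png

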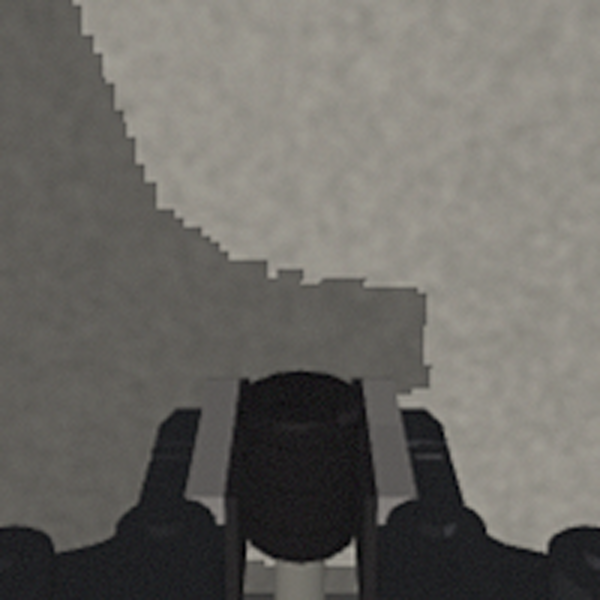

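```bash
python3 - <<'E'
from h import *
print(finish_job())
E
```

```text
the job is handed in; nothing more can be done
None
```

I set the filter standard down in the third cell and let it go. I then drew the carriage to its third click and handed the job in while still holding the knob there; finishing took about 19 s and gave no verdict.

- **Standard:** I gripped it at 25 N. The wrist picture showed the glass on its +y face, so I turned it to match the instrument. It touched the floor of the cell at the expected height, with a contact force of about 13 N. The last scene picture shows it upright in the third cell from the knob, on the beam line.
- **Carriage:** I gripped the knob at 40 N and did not see it slip in the pictures. The second click came after about 8 mm, and getting past it took about 11 N rather than the stated 7 N. The third click came 20 mm further on. The force dropped as the ball drew in and rose again when I pulled slightly past it, so I eased back until it was near zero.
- **Final state:** The arm was at rest with about 0 N along the pull.

**Checks that failed or disagreed:**
- In the last pictures, the detector missed the standard in the scene view. In the top view it reported it at a wrong spot with a low score (0.48), so I relied on my own reading of the images.
- The top camera placed the instrument about 3–4 mm from where the wrist camera did. I used the wrist camera's values.

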